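Ready the bee dish

ROBOT

A 6-joint arm with a two-finger parallel gripper is mounted at the origin on the work surface. World frame = base frame: x ahead of the robot, y to its left, z up, the work surface at z = 0. Lengths are in mm, angles in rad, forces in N, time in s.
With the tool pointing down it reaches from about 350 to 875 mm from the base axis. Payload 4.2 kg.
Tool frame: the origin (TCP) lies between the finger pads; the fingertips stand 25 mm ahead of it and the grasp point (between the pads) lies 6 mm ahead of it; z points along the fingers, y is the line along which they close (so a half turn about z gives the same grasp; the last joint's range is limited). The gripper opens to 85 mm and grips with 20 to 120 N. Pads are 22 mm wide; open, the fingers measure 114 mm over their backs; the gripper's body (76 mm by 85 mm) begins 54 mm behind the grasp point. The pads swing forward as they close: fully open they stand 13 mm farther back than shut.
Start: joints at [-0.872, 0.385, 0.008, 0, -1.194, -0.259], TCP at [266.111, -565.495, 216.912] pointing down, gripper open.
Joint ranges: [-3.14, 3.14], [-1.21, 2.06], [-1.07, 1.41], [-3.16, 2.05], [-2.99, -0.16], [-3.1, 3.1]. Speed limits (rad/s): [2.79, 2.79, 3.14, 3.14, 3.14, 3.14].

INTERFACE

Orientations are given as a unit quaternion [x, y, z, w].
In Python, from bench import read_state, imaging, workorder, nets gives the robot as it stands.
- The arm moves only by the tool apply_moves, never from a script. Its argument "rows" is a list of rows, each an object with "hand": the opening, from -1 (shut) to 1 (fully open); "delta_pos": the shift along the tool's x, y, z in mm, a list of three; "yaw": the turn about the tool's z in rad. A call has 1 to 12 rows; each row is the pose to reach, as a shift and turn from the pose commanded when the call began, along the tool's axes at that moment; what a row does not reach only later rows make up. A row lasts 1/12 s, in which the tool goes at most 41.7 mm and 7.16 degrees, less where a joint would pass 70% of its speed; a pose out of reach is approached as far as the arm can. A call with a gripper value outside its range is refused whole. The fingers move at their own pace and stop on an object; the grip force is fixed at half the most. Time passes only in rows, so rows that repeat a pose let the fingers close. It gives the time, the measured TCP pose, the force, the opening and the grip force at its end, in the units of the state.
- read_state(): the state, without advancing time (a new reading comes with each control period).
- imaging.get_image(name): name is "scene" or "top" or "wrist"; returns a dict with "pixels" (420x560x3 uint8, red, green, blue), "fx", "fy", "cx", "cy" (pixels), "dist" ([k1, k2, p1, p2, k3] as OpenCV has them; the pictures are not rectified), "xyz" and "rotation" of the camera in the world. Camera axes: x right, y down, z forward; pixel columns grow to the right and rows downward; lengths in mm; the calibration is good to about 2 mm. A picture is of the moment at which its call begins. There is no depth.
- workorder.job_done(): hands the job in; it is judged then, once.
Trained networks look in the newest picture that a camera, given by its name, has taken for a name from the list of things; names that differ only in an ending like _2 or _b are one class to them, and where a whole thing is asked for, a point or a joint stands for the part that bears it (a point fixed in the world has none). Each returns a list of dicts, best first, with "score" (0 to 1); they miss things now and then, are a little off and sometimes report something else, mostly with a low value. They report only what shows in the picture. A call takes as long as a camera call. They do not tell look-alikes from the thing itself.
- nets.find_in(camera, query): "location" ([row, column] in pixels, amid what is visible of it).
- nets.pinpoint(camera, query): "location" ([row, column] in pixels: a listed point, or the origin of a listed thing).
The state is a dict: "clock": time; "joints": joint angles; "joint_vel": joint speeds; "joint_efforts": joint torques, N m; "position": TCP position; "ee_rot": TCP orientation; "contact_force": force on the tool from outside, world axes, zero at the start; "wrist_torque": the same for the moment, N m; "gripper_width": finger opening in mm; "grasp_force": force on a finger pad.
Only numpy, scipy, OpenCV 4.12 (cv2) and the standard library are available. Lean on these libraries where they do the work, as an engineer would, in place of code of your own. Each camera call takes 0.05 s, during which the arm holds its last target. There are 200 camera calls.

TASK

Get the bee drinking dish ready: keeping its loose clear lid on, tip the white dish towards its yellow lip until both marbles have rolled into the deep well at that end, and set it level on the shelf again. Then take the lid off and set it down, knob up, on the bare shelf beside the dish, with the marbles still in the well. Put things down, do not let them drop.

Things in the scene. Friction and masses are not known exactly. Their poses are not given: they have to be found in the camera images.
- dish: White ceramic dish, 112 mm long (x), 60 wide (y), 40 high, walls 5, 0.26 kg. Origin: centre of underside, z up. A yellow lip (34 wide, top 38 up) juts 14 mm from its -x end, which roughly faces the robot. Grip it across its width at mid-length; the lid is narrower. Tip it 25 to 35 degrees, lip down: the marbles roll into the well there and stay. Not the like terracotta dish.
- lid: Loose clear plastic lid on the dish, 45 g: plate 108 x 56 x 3 mm over a 4 mm deep plug that fits the mouth with 1.5 mm play. Origin: centre of plug's underside, z up, 36 mm above the dish's when seated. Black knob in the middle: 30 (x) by 14 mm (y), from 7 to 31 mm above the origin. The shelf (z = 0) is bare between the two dishes: x 0.42 to 0.68 m, 60 mm either side of y = 0.
- red_center (a point): Centre of the red glass marble, 20 mm across, 11 g, loose in the dish. The dish's floor falls 5 degrees away from the lip, so marbles first lie at the +x end. The well spans the inside width from x = -51 to -24 mm (dish frame), its floor 5 mm above the underside and 7 mm below the brink; in it a marble's centre is at x = -41 to -33, z = 15 mm.
- blue_center (a point): Centre of the blue glass marble, 20 mm across, 11 g, loose in the dish like the red one.
Mind the look-alikes: they are no part of the job. What is shaped like the dish but blue or green is not meant.

How it is judged:
By the outcome, as a careful person would: the job done as asked, in the order asked, and still so for the second after the job is handed in, with the robot touching nothing.
It also fails if it takes over 51 s, if anything falls off the work surface, if the arm or the gripper's body presses on something with over 40 N, if the wrist force passes 120 N, or if a joint passes its speed limit or range.

## Working session

There is one attempt and no reset: what is moved stays moved. The work goes in short steps, Python scripts to look and compute and a tool call to move; the robot and the scene stay as the last step left them, time stands still between calls to the robot, and variables do not carry over. Pictures are saved under pics/ and viewed, at most 10 in all, crops included, and the job is handed in when it is done.

Besides the shell and the picture viewer there is one more tool, called after "Call:" as name(argument=value, ...) on one line, values as JSON. apply_moves: Moves the arm, as the interface text tells. Its arguments: {"type":"object","properties":{"rows":{"type":"array"}},"required":["rows"]}

```bash
mkdir -p pics
cat > h.py <<'E'
import numpy as np, cv2
from bench import read_state, imaging, workorder, nets
def snap(n,f=None):
    im=imaging.get_image(n)
    if f: cv2.imwrite('pics/'+f,im['pixels'][:,:,::-1])
    return im
def K(im): return np.array([[im['fx'],0,im['cx']],[0,im['fy'],im['cy']],[0,0,1.]])
def ray(im,rc):
    p=cv2.undistortPoints(np.array([[[rc[1],rc[0]]]],float),K(im),np.array(im['dist'],float))[0,0]
    d=np.array(im['rotation']).reshape(3,3)@np.array([p[0],p[1],1]); return np.array(im['xyz'],float),d/np.linalg.norm(d)
def onz(im,rc,z):
    o,d=ray(im,rc); return o+d*(z-o[2])/d[2]
def tri(rs):
    A=sum(np.eye(3)-np.outer(d,d) for o,d in rs); b=sum((np.eye(3)-np.outer(d,d))@o for o,d in rs)
    return np.linalg.solve(A,b)
def proj(im,X):
    R=np.array(im['rotation']).reshape(3,3).T
    uv=cv2.projectPoints(np.array(X,float).reshape(-1,3),cv2.Rodrigues(R)[0],-R@np.array(im['xyz'],float),K(im),np.array(im['dist'],float))[0][:,0]
    return uv[:,::-1]
E
python3 - <<'E'
from h import *
np.set_printoptions(precision=1,suppress=True)
ims={n:snap(n,n+'1.png') for n in('scene','top')}
cv2.imwrite('pics/both.png',cv2.resize(np.vstack([ims[n]['pixels'] for n in ims])[:,:,::-1],(400,600)))
for n in ims:
    print(n,ims[n]['xyz'])
    for q in('dish','lid','red_center','blue_center'):
        print(n,q,[(np.round(d['location'],1).tolist(),round(d['score'],2)) for d in nets.pinpoint(n,q)], [onz(ims[n],d['location'],{'dish':0,'lid':36}.get(q,20)) for d in nets.pinpoint(n,q)][:3])
s=read_state();print(s['clock'],s['position'],s['ee_rot'],s['gripper_width'])
E
```

```text
scene [ 836.1 -642.2  521.4]Traceback (most recent call last):
  File "<stdin>", line 8, in <module>
  File "h.py", line 12, in onz
    o,d=ray(im,rc); return o+d*(z-o[2])/d[2]
        ~~~^^^^^^^
  File "h.py", line 10, in ray
    d=np.array(im['rotation']).reshape(3,3)@np.array([p[0],p[1],1]); return np.array(im['xyz'],float),d/np.linalg.norm(d)
      ~~~~~~~~~~~~~~~~~~~~~~~~~~~~~~~~^^^^^
ValueError: cannot reshape array of size 4 into shape (3,3)
```

View pics/top1.png

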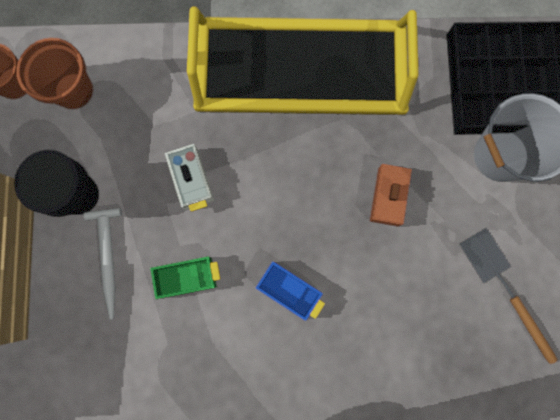

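View pics/scene1.png

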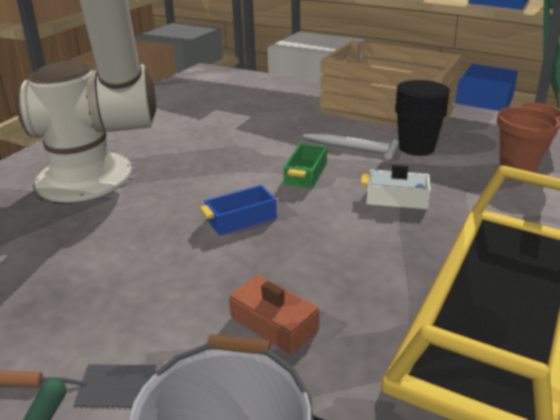

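The top view shows the white dish with a clear lid at about (row 177, col 188), its lip at (205, 197), and the marbles at the far end at (158, 177) and (156, 190). The other dishes are terracotta (195, 391), green (278, 183) and blue (290, 290). Only the white one has the clear lid with marbles under it, so that is the one meant.

```bash
sed -i "s/^def K/from scipy.spatial.transform import Rotation as Ro\ndef RR(im): return Ro.from_quat(im['rotation']).as_matrix()\ndef K/; s/np.array(im\['rotation'\]).reshape(3,3)/RR(im)/" h.py
python3 - <<'E'
from h import *
np.set_printoptions(precision=1,suppress=True)
ims={n:snap(n) for n in('scene','top')}
crop=cv2.resize(ims['top']['pixels'][130:225,140:240,::-1],None,fx=7,fy=6,interpolation=cv2.INTER_CUBIC)
cv2.imwrite('pics/crop1.png',crop[:600])
rs={}
for n in ims:
    for q in('dish','lid','red_center','blue_center'):
        L=nets.pinpoint(n,q); rs[n,q]=L
        print(n,q,[(np.round(d['location'],1).tolist(),round(d['score'],2),onz(ims[n],d['location'],{'dish':0,'lid':36}.get(q,20))[:2]) for d in L[:5]])
s=read_state();print(s['clock'],s['position'],s['ee_rot'],s['gripper_width'])
# corners of lip and knob in top
print(onz(ims['top'],(205,197),38), onz(ims['top'],(172,186),67))
E
```

```text
scene dish [([216.7, 243.9], 0.86, array([385.3,  20.2])), ([197.4, 399.6], 0.81, array([613.4, 207.4])), ([173.3, 307.8], 0.63, array([416.6, 215.5]))]
scene lid [([177.6, 397.0], 0.8, array([602.4, 215.3]))]
scene red_center []
scene blue_center []
top dish [([286.6, 286.3], 0.81, array([389.3,  16.6])), ([178.8, 193.1], 0.76, array([607.5, 199.4])), ([277.7, 185.7], 0.74, array([410.6, 212.9]))]
top lid [([172.7, 188.5], 0.88, array([612.1, 201.8]))]
top red_center []
top blue_center [([171.7, 188.0], 0.29, array([617.7, 205.9]))]
0.7 [ 266.1 -565.5  216.9] [-0.2  1.  -0.   0. ] 85.35791605366884
[548.  184.6  38. ] [606.4 200.5  67. ]
```

View pics/crop1.png

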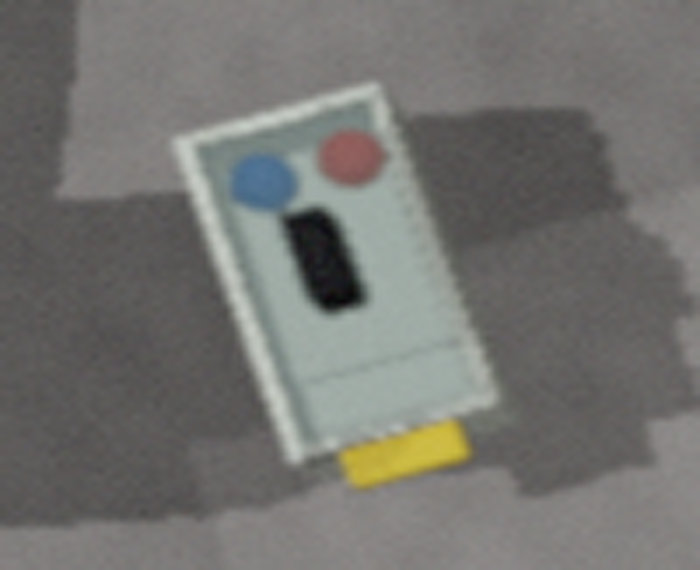

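The crop confirms it: white rim, clear lid with black knob, blue marble left and red marble right at the far end, yellow lip at crop (405, 455).

```bash
cat >> h.py <<'E'
def delta(target,ang):
    """world TCP target (mm), desired tool-x world angle (deg, mod 180) -> tool-frame delta, yaw"""
    s=read_state(); R=Ro.from_quat(s['ee_rot']).as_matrix()
    d=R.T@(np.array(target)-np.array(s['position']))
    cur=np.degrees(np.arctan2(R[1,0],R[0,0])); e=(ang-cur+90)%180-90
    return np.round(d,1), round(float(np.radians(-e)),4), cur, s['position'], R
E
python3 - <<'E'
from h import *
np.set_printoptions(precision=3,suppress=True)
im=snap('top')
c=[onz(im,p,40) for p in((153,165.7),(144.2,194.3),(197.2,211),(207,181.9))]
print(np.array(c)); print(np.mean(c,0)); 
e=(c[0]+c[1]-c[2]-c[3])/2; print(np.linalg.norm(e),np.degrees(np.arctan2(e[1],e[0])))
print(delta([560,190,230],15)); s=read_state(); print(s['joints'])
w=snap('wrist'); print(w['xyz'],RR(w))
E
```

```text
[[651.214 245.649  40.   ]
 [667.668 190.135  40.   ]
 [562.221 157.515  40.   ]
 [544.366 213.167  40.   ]]
[606.367 201.616  40.   ]
111.02641940557713 17.04845498154701
(array([-587.6,  558.5,  -13.1]), 0.178, np.float64(-154.80166618879107), array([ 266.091, -565.502,  216.961]), array([[-0.905, -0.426,  0.   ],
       [-0.426,  0.905, -0.   ],
       [-0.   , -0.   , -1.   ]]))
[-0.872  0.385  0.008  0.    -1.194 -0.259]
[ 192.44  -600.665  374.327] [[-0.425  0.859  0.286]
 [ 0.905  0.404  0.134]
 [-0.001  0.316 -0.949]]
```

Call:
apply_moves(rows=[{"hand":0,"delta_pos":[-300,277,8],"yaw":0.07},{"hand":-0.5,"delta_pos":[-597,554,17],"yaw":0.143},{"hand":-1,"delta_pos":[-597,554,17],"yaw":0.143},{"hand":-1,"delta_pos":[-597,554,17],"yaw":0.143},{"hand":-1,"delta_pos":[-597,554,17],"yaw":0.143},{"hand":-1,"delta_pos":[-597,554,17],"yaw":0.143},{"hand":-1,"delta_pos":[-597,554,17],"yaw":0.143},{"hand":-1,"delta_pos":[-597,554,17],"yaw":0.143},{"hand":-1,"delta_pos":[-597,554,17],"yaw":0.143},{"hand":-1,"delta_pos":[-597,554,17],"yaw":0.143},{"hand":-1,"delta_pos":[-597,554,17],"yaw":0.143},{"hand":-1,"delta_pos":[-597,554,17],"yaw":0.143}])

```text
clock: 1.8
position: [453.3, -99.8, 207.0]
ee_rot: [-0.148, 0.989, -0.0, 0.001]
contact_force: [1.2, -1.0, -0.3]
gripper_width: -0.1
grasp_force: 0.0
```

Run:
```python
from h import *
print(delta([570,190,200],17)[:4], read_state()['clock'])
```

```text
(array([-196.4,  242.9,    7.2]), 0.0004, np.float64(-162.97422149180983), array([453.32803626, -99.77160789, 207.00553745])) 1.8
```

Call:
apply_moves(rows=[{"hand":-1,"delta_pos":[-196,243,7],"yaw":0},{"hand":-1,"delta_pos":[-196,243,7],"yaw":0},{"hand":-1,"delta_pos":[-196,243,7],"yaw":0},{"hand":-1,"delta_pos":[-196,243,7],"yaw":0},{"hand":-1,"delta_pos":[-196,243,7],"yaw":0},{"hand":-1,"delta_pos":[-196,243,7],"yaw":0},{"hand":-1,"delta_pos":[-196,243,7],"yaw":0},{"hand":-1,"delta_pos":[-196,243,7],"yaw":0},{"hand":-1,"delta_pos":[-196,243,7],"yaw":0},{"hand":-1,"delta_pos":[-196,243,7],"yaw":0}])

```text
clock: 2.63
position: [569.2, 188.9, 198.8]
ee_rot: [-0.149, 0.989, -0.0, -0.001]
contact_force: [-1.0, -1.2, -0.4]
gripper_width: 0.1
grasp_force: 0.0
```

Run:
```python
from h import *
im=snap('wrist','w1.png')
np.set_printoptions(precision=1,suppress=True)
for q in('dish','lid','red_center','blue_center'):
    L=nets.pinpoint('wrist',q)
    print(q,[(np.round(d['location'],1).tolist(),round(d['score'],2),onz(im,d['location'],{'dish':0,'lid':36}.get(q,20))[:2]) for d in L[:5]])
t=snap('top');l=nets.pinpoint('top','lid')[0]['location'];sc=snap('scene');m=nets.pinpoint('scene','lid')[0]['location']
try:
  w=nets.pinpoint('wrist','lid')[0]['location']
  print('tri lid',tri([ray(t,l),ray(im,w)]),tri([ray(t,l),ray(sc,m),ray(im,w)]))
except Exception as e: print(e)
print(read_state()['position'])
print(proj(im,[[606.4,201.6,36]]))
```

```text
dish [([43.3, 348.9], 0.67, array([412.9, 213.9]))]
lid [([225.4, 282.1], 0.62, array([606.4, 203.3]))]
red_center []
blue_center []Traceback (most recent call last):
  File "<stdin>", line 7, in <module>
IndexError: list index out of range
```

View pics/w1.png

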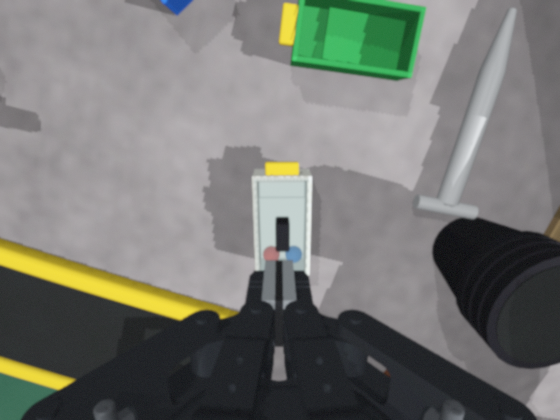

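The wrist view shows the white dish straight ahead: lip at rows 163–174, columns 265–299, front rim corners at (176, 252) and (176, 312), knob around (233, 283), marbles at (254, 271) and (254, 293). The closed fingers are in line with it.

Run:
```python
from h import *
im=snap('wrist'); t=snap('top')
cv2.imwrite('pics/w1c.png',cv2.resize(im['pixels'][150:280,235:330,::-1],None,fx=5,fy=4.6,interpolation=cv2.INTER_CUBIC))
np.set_printoptions(precision=1,suppress=True)
hsv=cv2.cvtColor(im['pixels'],cv2.COLOR_RGB2HSV)
def yel(i,box):
    r0,r1,c0,c1=box; h=cv2.cvtColor(i['pixels'],cv2.COLOR_RGB2HSV)[r0:r1,c0:c1]
    m=((h[...,0]>18)&(h[...,0]<35)&(h[...,1]>150)&(h[...,2]>110)).astype(np.uint8)
    p=cv2.findNonZero(m).reshape(-1,2).astype(np.float32); rc=cv2.boxPoints(cv2.minAreaRect(p))
    return p.mean(0)[::-1]+[r0,c0], rc[:,::-1]+[r0,c0]
a,A=yel(im,(150,190,240,325)); b,B=yel(t,(195,215,180,212))
print(a,A,b,B)
print('lip tri',tri([ray(im,a),ray(t,b)]), onz(im,a,38),onz(t,b,38))
print('lip corners',np.array([onz(im,x,38) for x in A]))
print('rim front',onz(im,(176,252),40),onz(im,(176,312),40))
l=nets.pinpoint('top','lid')[0]['location'];w=nets.pinpoint('wrist','lid')
if w: print('lid tri',tri([ray(t,l),ray(im,w[0]['location'])]))
```

```text
[168.5 283.3] [[163. 267.]
 [163. 299.]
 [174. 299.]
 [174. 267.]] [205.3 197.8] [[205.4 188.8]
 [200.1 204.7]
 [205.5 206.5]
 [210.8 190.6]]
lip tri [549.7 185.4  25.5] [548.  184.6  38. ] [547.3 183.1  38. ]
lip corners [[547.4 167.4  38. ]
 [538.2 197.9  38. ]
 [548.7 201.3  38. ]
 [558.1 170.6  38. ]]
rim front [564.  156.7  40. ] [546.5 214.2  40. ]
lid tri [628.4 215.  -31.9]
```

View pics/w1c.png

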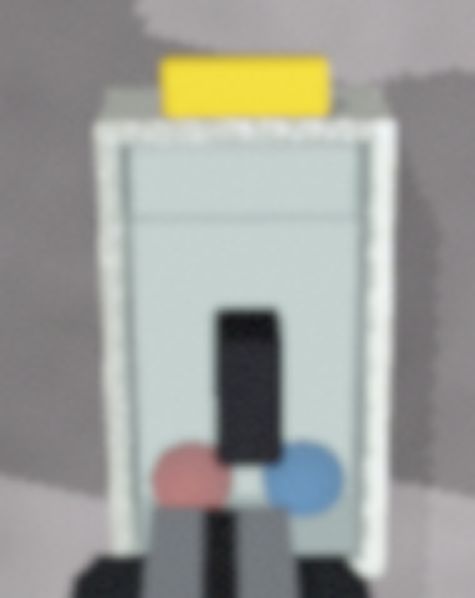

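Run:
```python
from h import *
u=np.array([np.cos(np.radians(17)),np.sin(np.radians(17))]);c=np.array([608,202])
print(delta([*(c-75*u),72],17)[:4])
```

```text
(array([ 33.8,   2.5, 127.7]), -0.0005, np.float64(-163.02636702012154), array([569.30326298, 187.47989042, 199.74013067]))
```

Call:
apply_moves(rows=[{"hand":-1,"delta_pos":[33.8,2.5,30],"yaw":0},{"hand":-1,"delta_pos":[33.8,2.5,65],"yaw":0},{"hand":-1,"delta_pos":[33.8,2.5,100],"yaw":0},{"hand":-1,"delta_pos":[33.8,2.5,120],"yaw":0},{"hand":-1,"delta_pos":[33.8,2.5,127],"yaw":0},{"hand":-1,"delta_pos":[33.8,2.5,127],"yaw":0},{"hand":-1,"delta_pos":[33.8,2.5,127],"yaw":0}])

```text
clock: 3.77
position: [537.2, 180.8, 73.4]
ee_rot: [-0.148, 0.989, 0.0, 0.001]
contact_force: [0.4, 0.7, -0.1]
gripper_width: 0.1
grasp_force: 0.0
```

Run:
```python
from h import *
im=snap('wrist'); sc=snap('scene'); t=snap('top')
a=cv2.resize(im['pixels'][160:340,200:370,::-1],(400,424)); b=cv2.resize(sc['pixels'][130:230,330:450,::-1],(400,333),interpolation=cv2.INTER_CUBIC)
b=cv2.copyMakeBorder(b,0,91,0,0,cv2.BORDER_CONSTANT)
cv2.imwrite('pics/pre.png',np.hstack([a,b]))
u=np.array([np.cos(np.radians(17)),np.sin(np.radians(17))]);c=np.array([608,202])
print(delta([*(c-75*u),63],17)[:4])
print(read_state()['contact_force'])
```

```text
(array([ 1.6, -0.6, 11.4]), 0.0003, np.float64(-162.98533652459255), array([537.53661571, 181.11038168,  74.38088647]))
[-0.18187255  0.44086881 -0.99457802]
```

View pics/pre.png

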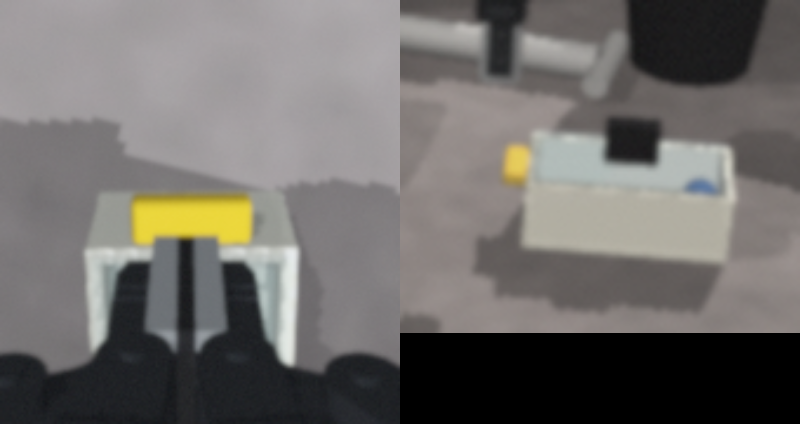

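The picture shows the finger tips over the lip's back edge in the wrist crop (188, 237), and behind and above the lip in the scene crop (500, 70). I'll check the tip against its projection.

Run:
```python
from h import *
np.set_printoptions(precision=1,suppress=True)
im=snap('wrist'); sc=snap('scene')
p=np.array(read_state()['position']);u=np.array([np.cos(np.radians(17)),np.sin(np.radians(17)),0])
for n,i in(('w',im),('s',sc)):
  for a in(-11,0,11): print(n,a,proj(i,p+a*u-[0,0,25]))
  print('lip',proj(i,[[541,181.6,38],[554.4,185.7,38]]))
print(im['xyz'],RR(im)[:,2],'tip seen w',160+237*180/424,200+188*.425)
```

```text
w -11 [[226.2 279.5]]
w 0 [[242.8 279.5]]
w 11 [[258.9 279.5]]
lip [[241.5 278.8]
 [260.8 278.8]]
s -11 [[171.5 352.1]]
s 0 [[171.9 358. ]]
s 11 [[172.4 364. ]]
lip [[177.4 359.8]
 [178.  367.4]]
[459.2 156.4 231.5] [ 0.3  0.1 -0.9] tip seen w 260.6132075471698 279.9
```

Run:
```python
from h import *
np.set_printoptions(precision=1,suppress=True)
im=snap('wrist'); sc=snap('scene')
s=read_state();p=np.array(s['position']);u=np.array([np.cos(np.radians(17)),np.sin(np.radians(17)),0])
for dz in(-25,-15,-5,5,15):
  print(dz,[ (proj(im,p+a*u+[0,0,dz])[0],proj(sc,p+a*u+[0,0,dz])[0]) for a in(-11,0,11)])
print('w col280', [(r,im['pixels'][r,280].tolist(),im['pixels'][r,272].tolist()) for r in range(225,300,5)])
g=cv2.cvtColor(sc['pixels'],cv2.COLOR_RGB2GRAY); print(g[130:182:2,340:380:2])
```

```text
-25 [(array([226.3, 279.5]), array([171.7, 351.9])), (array([242.9, 279.5]), array([172.2, 357.8])), (array([259. , 279.5]), array([172.6, 363.7]))]
-15 [(array([232.6, 279.6]), array([166.9, 352.1])), (array([249.9, 279.5]), array([167.4, 358.1])), (array([266.5, 279.5]), array([167.9, 364. ]))]
-5 [(array([239.5, 279.6]), array([162.1, 352.3])), (array([257.6, 279.6]), array([162.6, 358.3])), (array([274.9, 279.6]), array([163. , 364.3]))]
5 [(array([247.2, 279.7]), array([157.3, 352.6])), (array([266.1, 279.7]), array([157.7, 358.6])), (array([284.2, 279.6]), array([158.1, 364.7]))]
15 [(array([255.8, 279.7]), array([152.3, 352.8])), (array([275.6, 279.7]), array([152.8, 358.9])), (array([294.5, 279.7]), array([153.2, 365. ]))]
w col280 [(225, [159, 156, 157], [159, 156, 157]), (230, [158, 154, 156], [133, 129, 130]), (235, [122, 119, 120], [124, 121, 121]), (240, [136, 132, 122], [131, 128, 118]), (245, [205, 185, 47], [204, 184, 48]), (250, [235, 215, 59], [236, 215, 62]), (255, [235, 215, 60], [235, 214, 59]), (260, [163, 144, 42], [175, 161, 98]), (265, [32, 36, 38], [111, 115
[... 1747 characters left out ...]
 146 146
  143 133]
 [134 140 149 147 146 144 146 146 148 150 150 150 147 147 147 146 146 145
  136 110]
 [132 143 146 145 145 145 147 148 147 147 146 146 146 144 146 154 156 149
  130 110]
 [134 142 143 144 143 143 145 146 146 144 142 142 141 142 149 181 186 175
  158 160]
 [139 143 144 144 142 142 142 142 142 141 139 141 148 147 147 174 178 182
  180 184]
 [141 143 144 143 142 143 142 142 140 139 142 164 184 184 167 171 175 185
  184 185]
 [142 143 142 143 142 142 142 141 140 140 145 179 197 198 190 173 176 184
  185 185]
 [144 143 144 144 143 141 141 139 138 136 143 184 197 199 194 178 179 185
  184 184]
 [144 142 142 144 144 140 137 135 135 134 143 185 196 196 184 173 180 184
  184 185]]
```

Call:
apply_moves(rows=[{"hand":-1,"delta_pos":[1,-0.6,4],"yaw":0},{"hand":-1,"delta_pos":[1,-0.6,7],"yaw":0},{"hand":-1,"delta_pos":[1,-0.6,10],"yaw":0},{"hand":-1,"delta_pos":[1,-0.6,12],"yaw":0},{"hand":-1,"delta_pos":[1,-0.6,13],"yaw":0},{"hand":-1,"delta_pos":[1,-0.6,13],"yaw":0},{"hand":-1,"delta_pos":[1,-0.6,13],"yaw":0}])

```text
clock: 4.7
position: [535.5, 179.5, 59.4]
ee_rot: [-0.148, 0.989, -0.0, -0.0]
contact_force: [0.0, 0.2, 1.3]
gripper_width: -0.4
grasp_force: 0.0
```

Run:
```python
from h import *
np.set_printoptions(precision=1,suppress=True)
im=snap('wrist'); sc=snap('scene');s=read_state()
print(s['position'],s['contact_force'],s['gripper_width'])
print(im['pixels'][225:300:3,272,2]); g=cv2.cvtColor(sc['pixels'],cv2.COLOR_RGB2GRAY); print(g[140:182:1,360])
print(proj(sc,np.array(s['position'])-[0,0,25]))
```

```text
[535.6 179.6  59.6] [ 0.5 -0.4  0.6] 0.03037338025534684
[155 154 156 156 158 129 121 123 125 139  44  51 111 119 120 118 119 119
 118 118 117 120 119 117 117]
[ 39  41  39  36  35  37  38  43  42  41  42  43  43  46  46  47  45  46
  47  62  87 115 133 144 150 151 151 150 147 145 143 140 140 140 142 144
 145 145 144 143 144 143]
[[178.8 356.6]]
```

Run:
```python
from h import *
np.set_printoptions(precision=1,suppress=True)
im=snap('wrist'); sc=snap('scene');t=snap('top');s=read_state()
p=np.array(s['position'])
for r in((160,357),(160,360),(160,364)):
  X=tri([ray(im,(260,280)),ray(sc,r)]); print(X, X-p, proj(im,X),proj(sc,X))
w=np.hstack([cv2.resize(t['pixels'][165:235,150:240,::-1],(400,311),interpolation=cv2.INTER_CUBIC),cv2.resize(sc['pixels'][120:211,330:447,::-1],(400,311),interpolation=cv2.INTER_CUBIC)])
cv2.imwrite('pics/chk.png',w)
```

```text
[531.3 179.3  71.5] [-4.3 -0.3 11.9] [[266.4 281.8]] [[160.8 355.4]]
[534.2 180.8  70.2] [-1.3  1.3 10.6] [[270.9 283. ]] [[161.4 357.2]]
[538.2 182.9  68.6] [2.7 3.3 9. ] [[276.9 284.5]] [[162.2 359.6]]
```

View pics/chk.png

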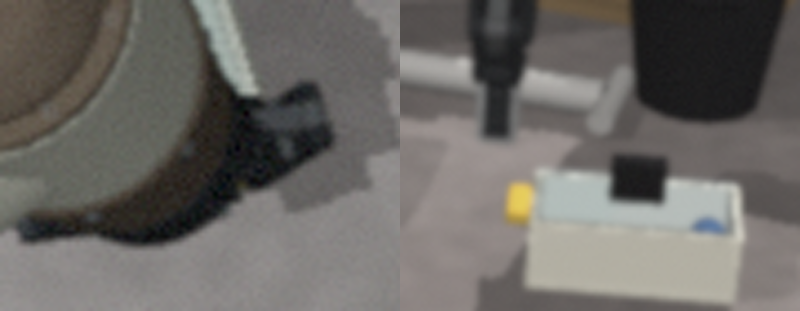

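The picture shows the finger tips ending at scene crop (497, 138), clearly above lip height, although the TCP reads z = 60. The text would put the tips at z = 35. I'll feel for the lip a little further in, going down slowly.

Call:
apply_moves(rows=[{"hand":-1,"delta_pos":[0,0,-8],"yaw":0},{"hand":-1,"delta_pos":[-3,0,-12],"yaw":0},{"hand":-1,"delta_pos":[-6,0,-12],"yaw":0},{"hand":-1,"delta_pos":[-6,0,-10],"yaw":0},{"hand":-1,"delta_pos":[-6,0,-7],"yaw":0},{"hand":-1,"delta_pos":[-6,0,-4],"yaw":0},{"hand":-1,"delta_pos":[-6,0,-3],"yaw":0},{"hand":-1,"delta_pos":[-6,0,-2],"yaw":0},{"hand":-1,"delta_pos":[-6,0,-1],"yaw":0},{"hand":-1,"delta_pos":[-6,0,0],"yaw":0},{"hand":-1,"delta_pos":[-6,0,0],"yaw":0}])

```text
clock: 5.87
position: [541.1, 181.2, 59.2]
ee_rot: [-0.148, 0.989, -0.0, -0.0]
contact_force: [0.6, -0.6, 0.4]
gripper_width: 0.2
grasp_force: 0.0
```

Call:
apply_moves(rows=[{"hand":-1,"delta_pos":[0,0,2],"yaw":0},{"hand":-1,"delta_pos":[0,0,4],"yaw":0},{"hand":-1,"delta_pos":[0,0,6],"yaw":0},{"hand":-1,"delta_pos":[0,0,8],"yaw":0},{"hand":-1,"delta_pos":[0,0,10],"yaw":0},{"hand":-1,"delta_pos":[0,0,12],"yaw":0},{"hand":-1,"delta_pos":[0,0,14],"yaw":0},{"hand":-1,"delta_pos":[0,0,14],"yaw":0}])

```text
clock: 6.53
position: [540.9, 181.1, 45.0]
ee_rot: [-0.148, 0.989, -0.0, -0.0]
contact_force: [0.2, -0.9, 0.4]
gripper_width: -0.4
grasp_force: 0.0
```

Run:
```python
from h import *
np.set_printoptions(precision=1,suppress=True)
im=snap('wrist'); sc=snap('scene');s=read_state()
p=np.array(s['position']);print(p,s['contact_force'],s['joints'])
g=cv2.cvtColor(sc['pixels'],cv2.COLOR_RGB2GRAY)
for c in(356,360,364): print(g[156:182,c])
print(proj(sc,[p,p-[0,0,25],p+[0,0,11]]))
```

```text
[541.2 181.3  45.4] [ 0.2  0.4 -0.6] [ 0.6  0.5 -0.3  0.  -0.8 -1.9]
[119 116 115 115 114 112 110 110 108 106 109 118 132 143 145 145 142 143
 142 142 141 140 139 137 136 134]
[ 41  40  39  39  39  40  41  41  39  40  56  84 114 131 140 141 140 141
 143 145 146 145 145 144 144 143]
[ 63  64  67  67  67  70  73  73  76  77  82  95 112 127 138 143 149 165
 186 196 199 199 199 200 198 191]
[[174.  360.1]
 [185.7 359.4]
 [168.8 360.4]]
```

Call:
apply_moves(rows=[{"hand":-1,"delta_pos":[4.5,0,4],"yaw":0},{"hand":-1,"delta_pos":[4.5,0,8],"yaw":0},{"hand":-1,"delta_pos":[4.5,0,11],"yaw":0},{"hand":-1,"delta_pos":[4.5,0,13],"yaw":0},{"hand":-1,"delta_pos":[4.5,0,14],"yaw":0},{"hand":-1,"delta_pos":[4.5,0,15],"yaw":0},{"hand":-1,"delta_pos":[4.5,0,16],"yaw":0},{"hand":-1,"delta_pos":[4.5,0,16],"yaw":0}])

```text
clock: 7.3
position: [536.9, 179.9, 29.3]
ee_rot: [-0.148, 0.989, -0.0, -0.0]
contact_force: [-0.6, 0.7, 0.1]
gripper_width: -0.1
grasp_force: 0.0
```

Call:
apply_moves(rows=[{"hand":-1,"delta_pos":[0,0,1],"yaw":0},{"hand":-1,"delta_pos":[0,0,2],"yaw":0},{"hand":-1,"delta_pos":[0,0,3],"yaw":0},{"hand":-1,"delta_pos":[0,0,3],"yaw":0}])

```text
clock: 7.63
position: [536.8, 179.9, 26.3]
ee_rot: [-0.148, 0.989, -0.0, -0.0]
contact_force: [0.5, 0.6, -0.4]
gripper_width: 0.0
grasp_force: 0.0
```

Call:
apply_moves(rows=[{"hand":-1,"delta_pos":[0,0,1],"yaw":0},{"hand":-1,"delta_pos":[0,0,2],"yaw":0},{"hand":-1,"delta_pos":[0,0,3],"yaw":0},{"hand":-1,"delta_pos":[0,0,3],"yaw":0}])

```text
clock: 7.97
position: [536.9, 180.0, 23.7]
ee_rot: [-0.148, 0.989, -0.0, 0.0]
contact_force: [0.1, 0.4, 1.9]
gripper_width: -0.4
grasp_force: 0.7
```

Run:
```python
from h import *
im=snap('wrist'); sc=snap('scene');s=read_state()
print(s['position'],s['contact_force'])
a=cv2.resize(im['pixels'][200:340,200:370,::-1],(400,330),interpolation=cv2.INTER_CUBIC); b=cv2.resize(sc['pixels'][140:210,340:425,::-1],(400,330),interpolation=cv2.INTER_CUBIC)
cv2.imwrite('pics/c2.png',np.hstack([a,b]))
```

```text
[536.93522543 179.9455625   23.67001975] [-1.13395106  0.10382429  1.82301158]
```

View pics/c2.png

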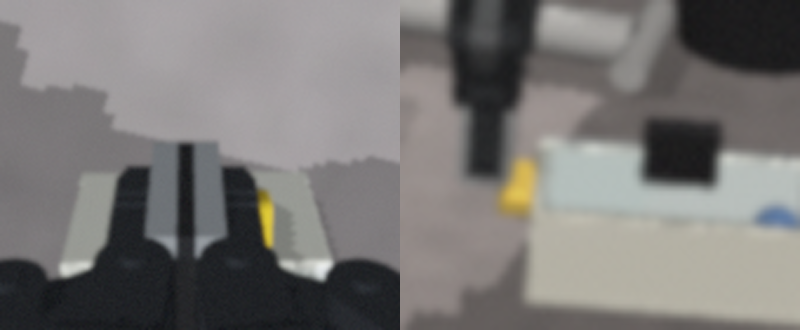

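Contact: 1.9 N, and the picture shows the closed tips resting on the lip's outer part (scene crop 500, 175). I'll now press it down along the tipping arc, starting with about 10 degrees.

Call:
apply_moves(rows=[{"hand":-1,"delta_pos":[0.5,0,0.5],"yaw":0},{"hand":-1,"delta_pos":[1.7,0,1],"yaw":0},{"hand":-1,"delta_pos":[3.3,0,1.5],"yaw":0},{"hand":-1,"delta_pos":[5,0,2],"yaw":0},{"hand":-1,"delta_pos":[6.5,0,2.5],"yaw":0},{"hand":-1,"delta_pos":[6.5,0,2.5],"yaw":0}])

```text
clock: 8.57
position: [531.4, 178.6, 21.6]
ee_rot: [-0.148, 0.989, 0.001, 0.001]
contact_force: [2.1, 1.2, 5.2]
gripper_width: -0.0
grasp_force: 2.4
```

Run:
```python
from h import *
np.set_printoptions(precision=1,suppress=True)
sc=snap('scene');s=read_state()
print(s['position'],s['contact_force'])
g=cv2.cvtColor(sc['pixels'],cv2.COLOR_RGB2GRAY)
h=cv2.cvtColor(sc['pixels'],cv2.COLOR_RGB2HSV)
m=(g>165)&(h[...,1]<60); 
for c in(375,390,405,420): print(c,np.flatnonzero(m[160:215,c])[[0,-1]]+160)
print([d['location'] for d in nets.pinpoint('scene','lid')])
```

```text
[531.2 178.6  21.5] [2.3 1.1 4.6]
375 [169 202]
390 [177 202]
405 [169 202]
420 [169 201]
[[178.3, 392.2]]
```

```bash
cat >> h.py <<'E'
U=np.array([np.cos(np.radians(17)),np.sin(np.radians(17)),0]);V=np.array([-U[1],U[0],0]);C=np.array([608,202,0.])
def dishpt(x,y,z,th=0,shift=0):
    a=np.radians(th);X,Z=x+56,z
    return C+(shift-56+X*np.cos(a)-Z*np.sin(a))*U+y*V+np.array([0,0,X*np.sin(a)+Z*np.cos(a)])
def tilt():
    sc=snap('scene');hs=cv2.cvtColor(sc['pixels'],cv2.COLOR_RGB2HSV)
    box=hs[140:220,366:445]; m=((box[...,2]>150)&(box[...,1]<70)&(box[...,0]>15)&(box[...,0]<50)).astype(np.uint8)
    n,lab,st,_=cv2.connectedComponentsWithStats(m); k=1+np.argmax(st[1:,4])
    r,c=np.nonzero(lab==k); r+=140;c+=366
    R=c.max(); 
    b=np.array([[cc,r[c==cc].max()] for cc in range(c.min()+6,R-6,3)])
    sl=np.polyfit(b[:,0],b[:,1],1)[0]
    out=[]
    for th in range(0,41):
        p=proj(sc,[dishpt(-50,-30,0,th),dishpt(50,-30,0,th)]); out.append((p[1,0]-p[0,0])/(p[1,1]-p[0,1]))
    return dict(area=int(st[k,4]),cols=(int(c.min()),int(R)),slope=round(sl,3),theta=float(np.interp(-sl,-np.array(out),range(41))),model0=round(out[0],3))
E
python3 -c "
from h import *
print(tilt(), read_state()['contact_force'])"
```

```text
{'area': 1406, 'cols': (366, 428), 'slope': np.float64(-0.021), 'theta': 7.222945796495521, 'model0': np.float64(0.086)} [1.21607959 0.30795745 5.88345994]
```

Tipping works: the measured tilt is about 7°. Continuing along the arc.

Call:
apply_moves(rows=[{"hand":-1,"delta_pos":[1,0,0.6],"yaw":0},{"hand":-1,"delta_pos":[2.2,0,1.2],"yaw":0},{"hand":-1,"delta_pos":[3.4,0,1.8],"yaw":0},{"hand":-1,"delta_pos":[4.6,0,2.4],"yaw":0},{"hand":-1,"delta_pos":[5.8,0,3],"yaw":0},{"hand":-1,"delta_pos":[7,0,3.7],"yaw":0},{"hand":-1,"delta_pos":[8.2,0,4.4],"yaw":0},{"hand":-1,"delta_pos":[9.4,0,5.1],"yaw":0},{"hand":-1,"delta_pos":[9.4,0,5.1],"yaw":0}])

```text
clock: 9.47
position: [520.6, 174.7, 15.1]
ee_rot: [-0.148, 0.989, -0.0, -0.001]
contact_force: [0.4, 0.7, 0.1]
gripper_width: -0.0
grasp_force: 0.0
```

Run:
```python
from h import *
print(tilt(), read_state()['contact_force'], read_state()['position'])
sc=snap('scene'); cv2.imwrite('pics/tilt.png',cv2.resize(sc['pixels'][130:230,320:450,::-1],(780,600),interpolation=cv2.INTER_CUBIC))
```

```text
{'area': 1386, 'cols': (366, 430), 'slope': np.float64(0.089), 'theta': 0.0, 'model0': np.float64(0.086)} [ 0.7031509  -0.67956474 -0.31065835] [521.04498934 174.93075908  15.41466308]
```

View pics/tilt.png

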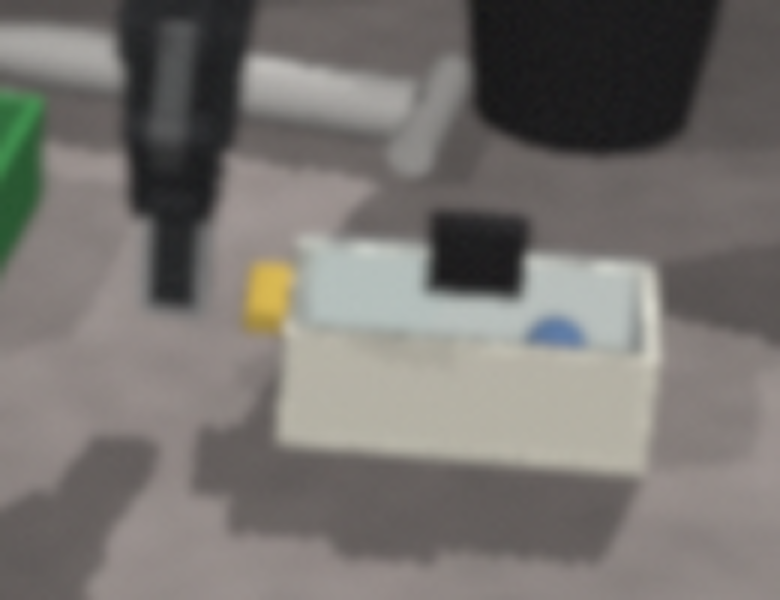

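Run:
```python
from h import *
np.set_printoptions(precision=1,suppress=True)
t=snap('top');sc=snap('scene')
print(nets.pinpoint('top','lid')[:1],nets.pinpoint('scene','lid')[:1],nets.pinpoint('scene','dish')[:3])
print('marbles',nets.pinpoint('scene','blue_center')[:2],nets.pinpoint('scene','red_center')[:2])
print('pred: blue at far end',proj(sc,dishpt(38,12,22)),'well',proj(sc,[dishpt(-37,12,15),dishpt(-37,-12,15)]))
h=cv2.cvtColor(sc['pixels'],cv2.COLOR_RGB2HSV)
m=(h[...,0]>18)&(h[...,0]<32)&(h[...,1]>140)&(h[...,2]>120); m[:165]=0;m[195:]=0;m[:,:350]=0;m[:,385:]=0
r,c=np.nonzero(m);print('lip px',r.min(),r.max(),c.min(),c.max(),r.mean(),c.mean())
P=proj(sc,[dishpt(x,y,z) for x in(-70,-56) for y in(-17,17) for z in(38,28)]);print(P)
```

```text
[] [] [{'location': [218.0, 243.5], 'score': 0.88}, {'location': [173.0, 308.9], 'score': 0.72}, {'location': [194.0, 396.8], 'score': 0.69}]
marbles [] []
pred: blue at far end [[186.5 417.5]] well [[186.4 377.1]
 [192.8 376.5]]
lip px 175 183 362 366 179.0 364.0
[[181.9 359.2]
 [186.6 358.9]
 [173.1 360.5]
 [177.7 360.3]
 [182.5 366.8]
 [187.2 366.5]
 [173.7 368. ]
 [178.3 367.7]]
```

The dish stands level with the lid on, and the blue marble is still at the far end (crop 555, 335). The finger had slid off the lip outwards. I'll check how far the dish shifted compared with the first picture.

Run:
```python
from h import *
np.set_printoptions(precision=2,suppress=True)
sc=snap('scene')['pixels'];a=cv2.imread('pics/scene1.png')[:,:,::-1]
g=lambda x:cv2.cvtColor(np.ascontiguousarray(x),cv2.COLOR_RGB2GRAY)
T=g(a)[164:210,385:434]
r=cv2.matchTemplate(g(sc)[150:225,365:455],T,cv2.TM_CCOEFF_NORMED);print(cv2.minMaxLoc(r)[1:4:2],'orig loc',(20,14))
p=r.argmax();y,x=divmod(p,r.shape[1]);q=lambda A,B,Cc:(A-Cc)/(2*(A-2*B+Cc))
print(x+q(r[y,x-1],r[y,x],r[y,x+1])-20,y+q(r[y-1,x],r[y,x],r[y+1,x])-14)
im=snap('scene');print(proj(im,[dishpt(0,-30,20),dishpt(0,-30,20,0,5)]))
p=np.array(read_state()['position']);d=p-C;print(p,d@U,d@V,tilt())
```

```text
(0.9863033294677734, (20, 14)) orig loc (20, 14)
-0.2868160307407379 0.11518236249685287
[[197.12 396.6 ]
 [197.36 399.37]]
[521.71 175.31  15.94] -90.31909501063889 -0.2985852384606993 {'area': 1371, 'cols': (366, 430), 'slope': np.float64(0.089), 'theta': 0.0, 'model0': np.float64(0.086)}
```

Call:
apply_moves(rows=[{"hand":-1,"delta_pos":[0,0,-10],"yaw":0},{"hand":-1,"delta_pos":[0,0,-20],"yaw":0},{"hand":-1,"delta_pos":[-7,0,-20],"yaw":0},{"hand":-1,"delta_pos":[-14,0,-20],"yaw":0},{"hand":-1,"delta_pos":[-20,0.5,-19],"yaw":0},{"hand":-1,"delta_pos":[-20,0.5,-15],"yaw":0},{"hand":-1,"delta_pos":[-20,0.5,-12],"yaw":0},{"hand":-1,"delta_pos":[-20,0.5,-10],"yaw":0},{"hand":-1,"delta_pos":[-20,0.5,-9],"yaw":0},{"hand":-1,"delta_pos":[-20,0.5,-8.5],"yaw":0},{"hand":-1,"delta_pos":[-20,0.5,-8.5],"yaw":0}])

```text
clock: 10.98
position: [540.4, 181.5, 24.1]
ee_rot: [-0.148, 0.989, -0.0, -0.0]
contact_force: [-0.2, -0.7, 0.2]
gripper_width: 0.1
grasp_force: 0.0
```

Run:
```python
from h import *
s=read_state();p=np.array(s['position']);d=p-C;print(p,d@U,d@V,s['contact_force'],tilt())
```

```text
[540.4091413 181.4715853  24.1029983] -70.63938723634259 0.1302339729510038 [-0.23433294 -0.66273949  0.19242231] {'area': 1363, 'cols': (366, 430), 'slope': np.float64(0.084), 'theta': 0.1400246506132184, 'model0': np.float64(0.086)}
```

Call:
apply_moves(rows=[{"hand":-1,"delta_pos":[0,0,0.7],"yaw":0},{"hand":-1,"delta_pos":[1.3,0,1.2],"yaw":0},{"hand":-1,"delta_pos":[2.8,0,1.6],"yaw":0},{"hand":-1,"delta_pos":[4.3,0,2],"yaw":0},{"hand":-1,"delta_pos":[5.8,0,2.5],"yaw":0},{"hand":-1,"delta_pos":[5.8,0,2.5],"yaw":0}])

```text
clock: 11.53
position: [536.4, 180.7, 23.0]
ee_rot: [-0.148, 0.989, 0.001, 0.002]
contact_force: [2.4, 1.7, 5.1]
gripper_width: -0.3
grasp_force: 2.8
```

Run:
```python
from h import *
s=read_state();p=np.array(s['position']);d=p-C;print(p,d@U,d@V,s['contact_force'],tilt())
```

```text
[536.35709528 180.74866627  23.0147102 ] -74.7257391853568 0.6236066697679163 [2.42613337 1.72579997 5.13793757] {'area': 1389, 'cols': (366, 429), 'slope': np.float64(0.047), 'theta': 2.616219944171644, 'model0': np.float64(0.086)}
```

Call:
apply_moves(rows=[{"hand":-1,"delta_pos":[0,0,1],"yaw":0},{"hand":-1,"delta_pos":[0.5,0,2],"yaw":0},{"hand":-1,"delta_pos":[1,0,2.5],"yaw":0},{"hand":-1,"delta_pos":[1,0,2.5],"yaw":0}])

```text
clock: 11.92
position: [535.1, 180.3, 22.2]
ee_rot: [-0.148, 0.989, 0.0, 0.001]
contact_force: [-2.1, 0.3, 16.9]
gripper_width: 0.1
grasp_force: 8.5
```

Run:
```python
from h import *
s=read_state();p=np.array(s['position']);d=p-C;print(p,d@U,d@V,s['contact_force'],tilt())
```

```text
[535.06668958 180.30197738  22.17993011] -76.09035948191178 0.5737140742563689 [-2.14591728  0.33803899 16.86373623] {'area': 1416, 'cols': (366, 429), 'slope': np.float64(0.026), 'theta': 4.043806785623905, 'model0': np.float64(0.086)}
```

Call:
apply_moves(rows=[{"hand":-1,"delta_pos":[1,0,0.3],"yaw":0},{"hand":-1,"delta_pos":[2,0,0.6],"yaw":0},{"hand":-1,"delta_pos":[3,0,1],"yaw":0},{"hand":-1,"delta_pos":[3,0,1],"yaw":0}])

```text
clock: 12.3
position: [531.2, 179.0, 20.4]
ee_rot: [-0.148, 0.989, 0.0, 0.0]
contact_force: [-2.9, 0.2, 13.8]
gripper_width: 0.2
grasp_force: 7.1
```

Run:
```python
from h import *
s=read_state();p=np.array(s['position']);d=p-C;print(p,d@U,d@V,s['contact_force'],tilt())
```

```text
[531.21289737 179.0290633   20.36901328] -80.14792336309252 0.48316008446107617 [-2.87457144  0.15268882 13.7566931 ] {'area': 1397, 'cols': (366, 427), 'slope': np.float64(-0.082), 'theta': 11.242694571276685, 'model0': np.float64(0.086)}
```

Call:
apply_moves(rows=[{"hand":-1,"delta_pos":[1.3,0,0.5],"yaw":0},{"hand":-1,"delta_pos":[2.6,0,1],"yaw":0},{"hand":-1,"delta_pos":[3.9,0,1.6],"yaw":0},{"hand":-1,"delta_pos":[4.8,0,2.2],"yaw":0},{"hand":-1,"delta_pos":[4.8,0,2.2],"yaw":0}])

```text
clock: 12.77
position: [525.3, 177.0, 16.7]
ee_rot: [-0.148, 0.989, -0.0, -0.001]
contact_force: [-3.1, 1.5, 7.5]
gripper_width: 0.2
grasp_force: 4.2
```

Run:
```python
from h import *
s=read_state();p=np.array(s['position']);d=p-C;print(p,d@U,d@V,s['contact_force'],tilt())
```

```text
[525.29659565 177.04161149  16.7057685 ] -86.38678550978827 0.31230968218211785 [-3.13372335  1.45141676  7.51363534] {'area': 1372, 'cols': (366, 425), 'slope': np.float64(-0.244), 'theta': 21.57281842406727, 'model0': np.float64(0.086)}
```

Call:
apply_moves(rows=[{"hand":-1,"delta_pos":[1.2,0,0.7],"yaw":0},{"hand":-1,"delta_pos":[2.4,0,1.4],"yaw":0},{"hand":-1,"delta_pos":[3.4,0,2.1],"yaw":0},{"hand":-1,"delta_pos":[3.9,0,2.5],"yaw":0},{"hand":-1,"delta_pos":[3.9,0,2.5],"yaw":0}])

```text
clock: 13.23
position: [521.7, 175.9, 13.6]
ee_rot: [-0.148, 0.989, -0.0, -0.001]
contact_force: [-1.7, 1.1, 5.6]
gripper_width: -0.2
grasp_force: 2.9
```

Run:
```python
from h import *
s=read_state();p=np.array(s['position']);d=p-C;print(p,d@U,d@V,s['contact_force'],tilt())
```

```text
[521.70202758 175.86875511  13.63069618] -90.16719807420822 0.241651541625572 [-1.65142433  1.05544638  5.60706301] {'area': 1354, 'cols': (366, 422), 'slope': np.float64(-0.375), 'theta': 29.124306218239745, 'model0': np.float64(0.086)}
```

Tilted to 29°. I'll hold it there and check the marbles.

Call:
apply_moves(rows=[{"hand":-1,"delta_pos":[0,0,0],"yaw":0},{"hand":-1,"delta_pos":[0,0,0],"yaw":0},{"hand":-1,"delta_pos":[0,0,0],"yaw":0},{"hand":-1,"delta_pos":[0,0,0],"yaw":0},{"hand":-1,"delta_pos":[0,0,0],"yaw":0},{"hand":-1,"delta_pos":[0,0,0],"yaw":0},{"hand":-1,"delta_pos":[0,0,0],"yaw":0},{"hand":-1,"delta_pos":[0,0,0],"yaw":0}])

```text
clock: 13.95
position: [521.8, 175.9, 13.7]
ee_rot: [-0.148, 0.989, -0.0, -0.001]
contact_force: [-2.2, 0.7, 6.2]
gripper_width: 0.1
grasp_force: 3.0
```

```bash
cat >> h.py <<'E'
def marbles(n,box):
    i=snap(n);r0,r1,c0,c1=box;h=cv2.cvtColor(i['pixels'],cv2.COLOR_RGB2HSV)[r0:r1,c0:c1].astype(int)
    o={}
    for k,m in(('blue',(h[...,0]>98)&(h[...,0]<125)&(h[...,1]>70)&(h[...,2]>90)),('red',((h[...,0]<8)|(h[...,0]>170))&(h[...,1]>70)&(h[...,2]>90))):
        r,c=np.nonzero(m); o[k]=(len(r),round(r.mean()+r0,1),round(c.mean()+c0,1)) if len(r) else None
    return o,i
E
python3 - <<'E'
from h import *
o,i=marbles('scene',(150,205,362,432));print(o,proj(i,[dishpt(-37,12,15,29),dishpt(-37,-12,15,29),dishpt(38,12,20,29)]))
print(tilt()); o,w=marbles('top',(130,225,150,240));print('top',o,proj(w,[dishpt(-37,12,15,29),dishpt(-37,-12,15,29)]))
E
```

```text
{'blue': None, 'red': None} [[182.61090823 372.26406518]
 [188.94249831 371.52268455]
 [166.11321512 408.14605869]]
{'area': 1350, 'cols': (366, 422), 'slope': np.float64(-0.364), 'theta': 28.535951759817824, 'model0': np.float64(0.086)}
top {'blue': None, 'red': None} [[200.3636316  190.65654634]
 [196.58067816 202.42037718]]
```

The blue marble has left the far end, so it has rolled into the well. Now I'll lower the dish gently by reversing the arc.

Call:
apply_moves(rows=[{"hand":-1,"delta_pos":[-1,0,-0.7],"yaw":0},{"hand":-1,"delta_pos":[-2,0,-1.4],"yaw":0},{"hand":-1,"delta_pos":[-3,0,-2],"yaw":0},{"hand":-1,"delta_pos":[-3.9,0,-2.6],"yaw":0},{"hand":-1,"delta_pos":[-5.1,0,-3.2],"yaw":0},{"hand":-1,"delta_pos":[-6.3,0,-3.8],"yaw":0},{"hand":-1,"delta_pos":[-7.5,0,-4.3],"yaw":0},{"hand":-1,"delta_pos":[-8.7,0,-4.8],"yaw":0},{"hand":-1,"delta_pos":[-8.7,0,-4.8],"yaw":0}])

```text
clock: 14.85
position: [531.5, 179.1, 20.5]
ee_rot: [-0.148, 0.989, 0.0, 0.0]
contact_force: [-3.2, 0.4, 15.4]
gripper_width: -0.1
grasp_force: 7.7
```

Run:
```python
from h import *
s=read_state();p=np.array(s['position']);d=p-C;print(p,d@U,d@V,s['contact_force'],tilt(),marbles('scene',(150,205,362,432))[0])
```

```text
[531.47112114 179.09832357  20.45480696] -79.88073299959602 0.4738966815491992 [-3.24549864  0.36204872 15.36063529] {'area': 1363, 'cols': (366, 427), 'slope': np.float64(-0.078), 'theta': 10.973456973945824, 'model0': np.float64(0.086)} {'blue': (3, np.float64(181.0), np.float64(374.0)), 'red': None}
```

Call:
apply_moves(rows=[{"hand":-1,"delta_pos":[-1,0,-0.4],"yaw":0},{"hand":-1,"delta_pos":[-2,0,-0.8],"yaw":0},{"hand":-1,"delta_pos":[-3,0,-1.2],"yaw":0},{"hand":-1,"delta_pos":[-4,0,-1.7],"yaw":0},{"hand":-1,"delta_pos":[-4.8,0,-2.2],"yaw":0},{"hand":-1,"delta_pos":[-5.2,0,-2.7],"yaw":0},{"hand":-1,"delta_pos":[-5.5,0,-3.2],"yaw":0},{"hand":-1,"delta_pos":[-5.5,0,-3.8],"yaw":0},{"hand":-1,"delta_pos":[-5.5,0,-4.4],"yaw":0},{"hand":-1,"delta_pos":[-5.5,0,-5],"yaw":0},{"hand":-1,"delta_pos":[-5.5,0,-5.6],"yaw":0},{"hand":-1,"delta_pos":[-5.5,0,-6.5],"yaw":0}])

```text
clock: 15.95
position: [534.9, 179.4, 23.9]
ee_rot: [-0.147, 0.989, -0.001, -0.002]
contact_force: [0.2, 0.2, 0.6]
gripper_width: -0.2
grasp_force: 0.0
```

Run:
```python
from h import *
s=read_state();p=np.array(s['position']);d=p-C;print(p,d@U,d@V,s['contact_force'],tilt(),marbles('scene',(150,205,362,432))[0])
```

```text
[534.92324818 179.4172542   23.94790458] -76.4862011992188 -0.2304127046408233 [0.2022835  0.1939367  0.57251506] {'area': 1379, 'cols': (366, 430), 'slope': np.float64(0.092), 'theta': 0.0, 'model0': np.float64(0.086)} {'blue': (9, np.float64(182.6), np.float64(375.8)), 'red': None}
```

Call:
apply_moves(rows=[{"hand":-1,"delta_pos":[0,0,-20],"yaw":0},{"hand":-1,"delta_pos":[0,0,-50],"yaw":0},{"hand":-0.5,"delta_pos":[-5,0,-90],"yaw":0},{"hand":-0.2,"delta_pos":[-15,0,-120],"yaw":0},{"hand":-0.2,"delta_pos":[-25,0,-140],"yaw":0},{"hand":-0.2,"delta_pos":[-25,0,-140],"yaw":0},{"hand":-0.2,"delta_pos":[-25,0,-140],"yaw":0}])

```text
clock: 16.63
position: [560.2, 187.6, 165.2]
ee_rot: [-0.147, 0.989, 0.0, -0.0]
contact_force: [-0.7, 0.5, -0.7]
gripper_width: 34.3
grasp_force: 0.0
```

Run:
```python
from h import *
np.set_printoptions(precision=1,suppress=True)
s=read_state();p=np.array(s['position']);d=p-C;print(p,d@U,d@V,s['gripper_width'])
im=snap('wrist');t=snap('top');sc=snap('scene')
o,_=marbles('wrist',(150,320,235,330));print('w',o,proj(im,[dishpt(-37,12,15),dishpt(-37,-12,15)]))
o,_=marbles('top',(140,215,155,225));print('t',o)
L={}
for n,i in(('wrist',im),('top',t),('scene',sc)):
    L[n]=nets.pinpoint(n,'lid')[:1]; L[n]=L[n][0]['location'] if L[n] else None; print(n,L[n],proj(i,dishpt(0,0,36)))
# knob top dark blob in wrist
for n,i,b in(('wrist',im,(190,300,262,305)),('scene',sc,(160,182,385,410)),('top',t,(155,190,175,200))):
    r0,r1,c0,c1=b;g=cv2.cvtColor(i['pixels'],cv2.COLOR_RGB2GRAY)[r0:r1,c0:c1];m=(g<70).astype(np.uint8)
    n_,lab,st,ct=cv2.connectedComponentsWithStats(m)
    print(n,[(st[k].tolist(),(ct[k]+[c0,r0])) for k in range(1,n_) if st[k,4]>15], 'pred knob', proj(i,[dishpt(-15,0,67),dishpt(15,0,67),dishpt(0,0,55)]).tolist())
cv2.imwrite('pics/w2.png',np.hstack([cv2.resize(im['pixels'][150:320,200:370,::-1],(400,400)),cv2.resize(t['pixels'][130:220,145:235,::-1],(400,400),interpolation=cv2.INTER_CUBIC)]))
```

```text
[560.2 187.6 165.2] -49.92226491164188 0.2337391157290245 34.31710223625875
w {'blue': (169, np.float64(206.4), np.float64(293.2)), 'red': (113, np.float64(206.6), np.float64(266.4))} [[204.4 291.1]
 [204.4 267. ]]
t {'blue': (46, np.float64(197.8), np.float64(189.9)), 'red': (36, np.float64(193.6), np.float64(202.6))}
wrist [245.9, 281.2] [[247.1 279.1]]
top [174.0, 187.7] [[174.7 188.4]]
scene [178.1, 392.0] [[181.4 397.7]]
wrist [([13, 47, 13, 36, 463], array([281. , 254.5]))] pred knob [[246.32499258423258, 279.1352832154054], [276.87101494519425, 279.14961439022665], [255.82577036357657, 279.1218104606796]]
scene [([6, 5, 17, 14, 199], array([398.4, 171.2]))] pred knob [[165.89147856246854, 390.9031662942467], [167.1838136671862, 407.51985335756933], [172.34651138076623, 398.6086354259692]]
top [([0, 0, 25, 34, 644], array([185.5, 170.3]))] pred knob [[178.64185553717886, 187.47353333902396], [163.78464061980043, 182.92788110774393], [172.59819869972597, 186.45088116676823]]
```

View pics/w2.png

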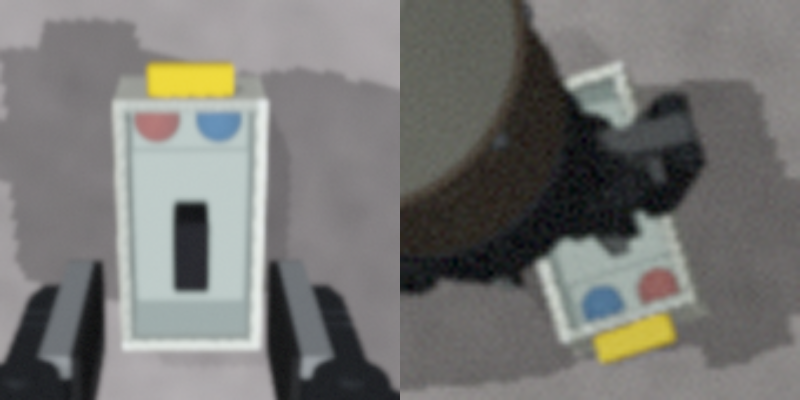

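Both marbles are in the well (left crop red (157, 125), blue (218, 125)), and the lid is seated with the knob at (191, 245). Next I'll refine the knob position.

Run:
```python
from h import *
np.set_printoptions(precision=1,suppress=True)
im=snap('wrist')
for s in(-4,-2,0,2):
    print(s,'knob front base,rear top',proj(im,[dishpt(-15,2,43,0,s),dishpt(15,2,67,0,s)]).round(1).tolist(),'rim',proj(im,[dishpt(-56,0,40,0,s),dishpt(56,0,40,0,s)])[:,0])
X=C+2*V
print(delta([*(X[:2]),75],17)[:4])
```

```text
-4 knob front base,rear top [[232.6, 281.5], [274.0, 281.6]] rim [189.  296.6]
-2 knob front base,rear top [[234.6, 281.5], [275.9, 281.6]] rim [191.1 298.3]
0 knob front base,rear top [[236.6, 281.5], [277.9, 281.6]] rim [193.3 300. ]
2 knob front base,rear top [[238.5, 281.5], [279.9, 281.6]] rim [195.4 301.7]
(array([-50.1,   1.9,  89.3]), 0.0001, np.float64(-162.9943951300785), array([560.1, 187.5, 164.4]))
```

Call:
apply_moves(rows=[{"hand":-0.2,"delta_pos":[-25,1,10],"yaw":0},{"hand":-0.2,"delta_pos":[-49,1.9,30],"yaw":0},{"hand":-0.2,"delta_pos":[-49,1.9,55],"yaw":0},{"hand":-0.2,"delta_pos":[-49,1.9,80],"yaw":0},{"hand":-0.2,"delta_pos":[-49,1.9,100],"yaw":0},{"hand":-0.2,"delta_pos":[-49,1.9,112],"yaw":0},{"hand":-0.2,"delta_pos":[-49,1.9,120],"yaw":0},{"hand":-0.2,"delta_pos":[-49,1.9,126],"yaw":0},{"hand":-0.2,"delta_pos":[-49,1.9,130],"yaw":0},{"hand":-0.2,"delta_pos":[-49,1.9,132],"yaw":0},{"hand":-0.2,"delta_pos":[-49,1.9,132],"yaw":0}])

```text
clock: 18.0
position: [607.1, 204.0, 33.6]
ee_rot: [-0.148, 0.989, 0.0, 0.001]
contact_force: [-0.6, 0.0, 0.0]
gripper_width: 34.1
grasp_force: 0.0
```

Run:
```python
from h import *
s=read_state();p=np.array(s['position']);d=p-C;print(p,d@U,d@V,s['contact_force'],s['gripper_width'],tilt())
```

```text
[607.08885351 204.03224893  33.55639244] -0.2771616407293246 2.209842774625521 [-0.57314592  0.0496168   0.0336649 ] 34.0777007896253 {'area': 1386, 'cols': (367, 430), 'slope': np.float64(0.088), 'theta': 0.0, 'model0': np.float64(0.086)}
```

Call:
apply_moves(rows=[{"hand":-0.4,"delta_pos":[0,0,0.5],"yaw":0},{"hand":-0.5,"delta_pos":[0,0,0.5],"yaw":0},{"hand":-0.6,"delta_pos":[0,0,0.5],"yaw":0},{"hand":-0.7,"delta_pos":[0,0,0.5],"yaw":0},{"hand":-1,"delta_pos":[0,0,0.5],"yaw":0},{"hand":-1,"delta_pos":[0,0,0.5],"yaw":0},{"hand":-1,"delta_pos":[0,0,0.5],"yaw":0},{"hand":-1,"delta_pos":[0,0,0.5],"yaw":0}])

```text
clock: 18.72
position: [607.1, 204.0, 33.2]
ee_rot: [-0.148, 0.989, 0.0, 0.0]
contact_force: [-1.5, 0.2, 5.9]
gripper_width: 12.5
grasp_force: 60.3
```

Call:
apply_moves(rows=[{"hand":-1,"delta_pos":[0,0,-2],"yaw":0},{"hand":-1,"delta_pos":[0,0,-4],"yaw":0},{"hand":-1,"delta_pos":[0,0,-7],"yaw":0},{"hand":-1,"delta_pos":[0,0,-11],"yaw":0},{"hand":-1,"delta_pos":[0,0,-17],"yaw":0},{"hand":-1,"delta_pos":[0,0,-25],"yaw":0},{"hand":-1,"delta_pos":[0,0,-35],"yaw":0},{"hand":-1,"delta_pos":[0,0,-45],"yaw":0},{"hand":-1,"delta_pos":[0,0,-50],"yaw":0},{"hand":-1,"delta_pos":[0,0,-50],"yaw":0}])

```text
clock: 19.55
position: [607.9, 204.4, 84.9]
ee_rot: [-0.148, 0.989, 0.001, 0.002]
contact_force: [0.9, -0.4, -0.2]
gripper_width: 12.7
grasp_force: 59.8
```

Run:
```python
from h import *
np.set_printoptions(precision=1,suppress=True)
s=read_state();p=np.array(s['position']);print(p,s['contact_force'],s['gripper_width'],tilt())
w=snap('wrist');sc=snap('scene')
print(nets.pinpoint('scene','lid'),nets.pinpoint('scene','dish'),proj(sc,[p+[0,0,-33.3-0+36]]))
print(delta([600,5,85],17)[:3])
```

```text
[607.9 204.4  84.9] [ 0.9 -0.4 -0.2] 12.66212110410702 {'area': 2096, 'cols': (366, 430), 'slope': np.float64(0.083), 'theta': 0.25532947041052073, 'model0': np.float64(0.086)}
[{'location': [156.4, 397.3], 'score': 0.77}] [{'location': [196.4, 398.7], 'score': 0.77}, {'location': [171.2, 307.0], 'score': 0.74}, {'location': [218.1, 243.9], 'score': 0.59}] [[155.8 400.6]]
(array([  64.1, -188.1,   -3. ]), -0.0, np.float64(-163.00097760830127))
```

The lid is lifted (scene row 156, as predicted) and the dish stayed put. Now I'll carry it to the bare spot.

Call:
apply_moves(rows=[{"hand":-1,"delta_pos":[3,-8,0],"yaw":0},{"hand":-1,"delta_pos":[9,-26,0],"yaw":0},{"hand":-1,"delta_pos":[18,-53,0],"yaw":0},{"hand":-1,"delta_pos":[27,-80,0],"yaw":0},{"hand":-1,"delta_pos":[36,-107,0],"yaw":0},{"hand":-1,"delta_pos":[45,-134,0],"yaw":0},{"hand":-1,"delta_pos":[54,-160,0],"yaw":0},{"hand":-1,"delta_pos":[61,-180,5],"yaw":0},{"hand":-1,"delta_pos":[64,-188,20],"yaw":0},{"hand":-1,"delta_pos":[64,-188,40],"yaw":0},{"hand":-1,"delta_pos":[64,-188,55],"yaw":0},{"hand":-1,"delta_pos":[64,-188,55],"yaw":0}])

```text
clock: 20.8
position: [597.5, 3.8, 23.9]
ee_rot: [-0.147, 0.989, -0.0, -0.004]
contact_force: [-0.5, -0.1, -1.4]
gripper_width: 12.3
grasp_force: 59.8
```

Run:
```python
from h import *
s=read_state();p=np.array(s['position']);print(p,s['contact_force'],s['gripper_width'],delta([600,5,0],17)[:3])
sc=snap('scene');t=snap('top');L=nets.pinpoint('scene','lid');print(L,proj(sc,[p+[0,0,2.7]]))
```

```text
[597.49166868   3.81861513  23.91741311] [-0.49751541 -0.09714538 -1.4408477 ] 12.337248270602199 (array([-2.9,  0.4, 23.9]), -0.0019, np.float64(-163.10630792697867))
[{'location': [238.9, 348.0], 'score': 0.58}] [[240.52858199 351.58886134]]
```

Call:
apply_moves(rows=[{"hand":-1,"delta_pos":[0,0,0],"yaw":0},{"hand":-1,"delta_pos":[0,0,0],"yaw":0},{"hand":-1,"delta_pos":[0,0,4],"yaw":0},{"hand":-1,"delta_pos":[0,0,8],"yaw":0},{"hand":-1,"delta_pos":[0,0,12],"yaw":0},{"hand":-1,"delta_pos":[0,0,15],"yaw":0},{"hand":-1,"delta_pos":[0,0,18],"yaw":0},{"hand":-1,"delta_pos":[0,0,20],"yaw":0},{"hand":-1,"delta_pos":[0,0,22],"yaw":0},{"hand":-1,"delta_pos":[0,0,22],"yaw":0}])

```text
clock: 21.78
position: [600.2, 5.3, 4.9]
ee_rot: [-0.148, 0.989, -0.0, -0.0]
contact_force: [0.4, -0.3, 0.0]
gripper_width: 12.6
grasp_force: 59.8
```

Call:
apply_moves(rows=[{"hand":-1,"delta_pos":[0,0,1.5],"yaw":0},{"hand":-1,"delta_pos":[0,0,3],"yaw":0},{"hand":-1,"delta_pos":[0,0,4.5],"yaw":0},{"hand":-1,"delta_pos":[0,0,5.5],"yaw":0},{"hand":-1,"delta_pos":[0,0,6.5],"yaw":0},{"hand":-1,"delta_pos":[0,0,7],"yaw":0},{"hand":-1,"delta_pos":[0,0,7],"yaw":0}])

```text
clock: 22.37
position: [600.5, 5.3, -1.6]
ee_rot: [-0.148, 0.989, -0.0, -0.0]
contact_force: [0.0, -0.7, -1.1]
gripper_width: 12.6
grasp_force: 59.8
```

Call:
apply_moves(rows=[{"hand":-1,"delta_pos":[0,0,0.6],"yaw":0},{"hand":-1,"delta_pos":[0,0,1.2],"yaw":0},{"hand":-1,"delta_pos":[0,0,1.8],"yaw":0},{"hand":-1,"delta_pos":[0,0,1.8],"yaw":0}])

```text
clock: 22.7
position: [600.6, 5.4, -2.8]
ee_rot: [-0.148, 0.989, -0.0, 0.0]
contact_force: [-1.2, 0.0, 2.4]
gripper_width: 12.5
grasp_force: 60.1
```

Contact came at the predicted height (2.4 N). I'll release and retreat.

Call:
apply_moves(rows=[{"hand":-0.6,"delta_pos":[0,0,0],"yaw":0},{"hand":-0.4,"delta_pos":[0,0,0],"yaw":0},{"hand":-0.2,"delta_pos":[0,0,0],"yaw":0},{"hand":-0.2,"delta_pos":[0,0,0],"yaw":0},{"hand":-0.2,"delta_pos":[0,0,-5],"yaw":0},{"hand":-0.2,"delta_pos":[0,0,-20],"yaw":0},{"hand":-0.2,"delta_pos":[0,0,-45],"yaw":0},{"hand":-0.2,"delta_pos":[0,0,-80],"yaw":0},{"hand":-0.2,"delta_pos":[0,0,-115],"yaw":0},{"hand":-0.2,"delta_pos":[0,0,-150],"yaw":0},{"hand":-0.2,"delta_pos":[40,-20,-170],"yaw":0},{"hand":-0.2,"delta_pos":[60,-40,-170],"yaw":0}])

```text
clock: 23.7
position: [556.6, -49.7, 171.6]
ee_rot: [-0.15, 0.989, -0.0, 0.004]
contact_force: [-0.1, -0.4, -0.3]
gripper_width: 34.1
grasp_force: 0.0
```

Run:
```python
from h import *
np.set_printoptions(precision=1,suppress=True)
sc=snap('scene');t=snap('top');w=snap('wrist');s=read_state();print(s['position'],s['contact_force'],s['gripper_width'],tilt())
for n,i in(('scene',sc),('wrist',w),('top',t)): L=nets.pinpoint(n,'lid')[:1];print(n,[(l['location'],l['score'],onz(i,l['location'],0)) for l in L])
o,_=marbles('top',(140,215,155,225));print(o,proj(t,[dishpt(-37,12,15),dishpt(-37,-12,15)]))
o=marbles('scene',(150,205,362,432))[0];print(o)
# knob blob in scene and wrist near the lid
q=proj(sc,[[600.5,5.4,7],[600.5,5.4,31]]);print('scene knob pred base,top',q)
r,c=q.mean(0).astype(int);g=cv2.cvtColor(sc['pixels'],cv2.COLOR_RGB2GRAY)[r-20:r+20,c-20:c+20];rr,cc=np.nonzero(g<55);print('dark rows',rr.min()+r-20,rr.max()+r-20,'cols',cc.min()+c-20,cc.max()+c-20)
```

```text
[554.  -51.8 168.2] [ 0.4 -0.   0.5] 33.749726779466705 {'area': 2109, 'cols': (366, 430), 'slope': np.float64(0.086), 'theta': 0.02471983081586674, 'model0': np.float64(0.086)}
scene [([253.5, 352.7], 0.84, array([599.8,   6.3,   0. ]))]
wrist [([238.2, 318.4], 0.57, array([595.8,   5. ,   0. ]))]
top [([179.3, 290.5], 0.8, array([602.5,   3.6,   0. ]))]
{'blue': None, 'red': None} [[196.4 190. ]
 [192.6 201.6]]
{'blue': (5, np.float64(182.2), np.float64(375.8)), 'red': None}
scene knob pred base,top [[250.4 353.1]
 [238.2 353.9]]
dark rows 238 252 cols 345 361
```

Run:
```python
from h import *
t=snap('top')
print([(q,d['location'],round(d['score'],2)) for q in('red_center','blue_center') for d in nets.pinpoint('top',q)[:3]])
px=t['pixels'].astype(int)[185:205,183:210]
print('R-B'); print((px[...,0]-px[...,2]))
```

```text
[]
R-B
[[10 10  9  8  9 11  9  9 10 10  8 10  8  9  9  8  9 10  9  8 10  7  7  8
  10  9  9]
 [10 10 10  7 10  8  7  7  9  8  9  9 10  7  8  8  8  9  8  9  7 10  7  9
  10 10  9]
 [ 7  7  8  9  8 10  9  9  8 11  8  9  6 10  8 11  7  8  7  8 10  8  9  9
   9  9  8]
 [ 9  9 10  9  9 10 10  9  9 10  7  7  8  9 10  8  9 10  9 11  9  7  9  6
   9  9  8]
 [ 9  8  8  9 10  9  9  9 10  9 10  8  9  8  7  8  9  8 10 10  9  7  9  8
  10  7  9]
 [ 9  8  9  9  9  8 11  9 10  8  8 10 10 11  9  9 10 10  7  8 10  8  8  9
   9 10  7]
 [ 8 11 10  8  7  7  8 11  9  8  9 10  9  9  9  9 10  8  8  8  9  8  6  9
  10  8  9]
 [ 9  9  9  9  8  7  9  9 10  9 11  9  7 10  8  9 10  8  7  9  7  9  9  9
   8  7  7]
 [ 8  9 10  8 10  9  8  9  8  9  8  7  8  8  8  9 10 10  9  9  7  8  7  7
   7  8  9]
 [ 9  9  8 10  8  9  9  9  9 10  9 10  8  9 10  7 10  9  8  8 10  8  9  7
   8  8  9]
 [ 9 10  9  8 10 10  9 10  9  8 10  9  9  9 10 10  9 10  8  8  9  9 10  8
   7  8  9]
 [10  9  9  8  9  9  8  8 10  9  9  8  8  9  9 11  9  8  8  9  8  9  8  6
   8  9 10]
 [ 8 10  8  9  8 10  8 11  8  8  8  7  9 10  8 11 11  9  7  8  7  8  7  9
   7  9  6]
 [ 8 10  9  9  8 12 10 10 11  9 10  8  9 11 10  8  9  9 10 10  8  8  9  8
   8  5  9]
 [ 9 11  7  9  9  7  9  8 10  9  8  9  6 10  9  8 11 10  9 10  9  9  9  8
   9  8  9]
 [11  8 11  9  9  9 10  8  9  9  9 10  8 10  8  9  8  9 10 10  8 10  9  9
   8  8  8]
 [ 8  8  8  9  9 10  9  9  8  9 10 11 10  8  9  8 10  9  9  9  9  8  6  9
   8 12  9]
 [ 9  7  9  9 10  9 10  8  8  9  8  9 10  9  9  7 12  8  9 10  9  7  7  6
   9  8  7]
 [10  9 10  9  9  9  9  9 10  8  8  8  7  8  9  9  7  7 10  8  9  8  7 11
  10 10  8]
 [11  8 10  8  9  7 10 10 10  8  8  8  9 10 10  9  9  8  9  8 10  7  9  9
   9  8  7]]
```

Call:
apply_moves(rows=[{"hand":-0.2,"delta_pos":[10,-35,0],"yaw":0},{"hand":-0.2,"delta_pos":[20,-70,0],"yaw":0},{"hand":-0.2,"delta_pos":[30,-105,0],"yaw":0},{"hand":-0.2,"delta_pos":[40,-140,0],"yaw":0},{"hand":-0.2,"delta_pos":[50,-175,0],"yaw":0},{"hand":-0.2,"delta_pos":[60,-200,0],"yaw":0},{"hand":-0.2,"delta_pos":[60,-200,0],"yaw":0},{"hand":-0.2,"delta_pos":[60,-200,0],"yaw":0},{"hand":-0.2,"delta_pos":[60,-200,0],"yaw":0}])

```text
clock: 25.05
position: [555.9, -258.9, 166.3]
ee_rot: [-0.148, 0.989, 0.0, -0.0]
contact_force: [0.2, 0.5, 0.1]
gripper_width: 34.2
grasp_force: 0.0
```

Run:
```python
from h import *
o,t=marbles('top',(140,215,155,225));print(o,proj(t,[dishpt(-37,12,15),dishpt(-37,-12,15)]))
print([(q,d['location'],round(d['score'],2)) for q in('red_center','blue_center','lid') for d in nets.pinpoint('top',q)[:2]])
print(tilt(),read_state()['contact_force'],read_state()['joint_vel'])
```

```text
{'blue': (34, np.float64(197.4), np.float64(189.6)), 'red': (53, np.float64(193.7), np.float64(201.8))} [[196.37639405 189.95303995]
 [192.63103781 201.61362486]]
[('red_center', [197.5, 200.4], 0.6), ('blue_center', [196.6, 191.2], 0.37), ('lid', [178.5, 190.7], 0.66), ('lid', [176.6, 290.6], 0.56)]
{'area': 2172, 'cols': (366, 430), 'slope': np.float64(0.088), 'theta': 0.0, 'model0': np.float64(0.086)} [ 0.30447256 -0.22506673 -0.30280861] [-4.29982542e-03 -8.36890788e-04  3.42339132e-05  2.84170219e-04
 -7.40695636e-04  2.15300346e-03]
```

Both marbles are in the well, the dish is level, and the lid is down flat with its knob up. The robot touches nothing, so I'm handing in.

```bash
python3 -c "
from bench import workorder
print(workorder.job_done())"
```

```text
the job is handed in; nothing more can be done
None
```

The job is handed in at about 25 s on the clock: the dish is level with both marbles in its well, and the lid is flat on the bare shelf, knob up, at about x = 600, y = 5 mm. I tipped it by pressing the lip down, because the moves only allow yaw; my first try slipped off partway and the dish fell back level onto the shelf.

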